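# Face up the soap shelf by size

## Robot

A 6-joint arm with a two-finger parallel gripper is mounted at the origin on the work surface. World frame = base frame: x ahead of the robot, y to its left, z up, the work surface at z = 0. Lengths are in m, angles in rad, forces in N, time in s.
With the tool pointing down it reaches from about 0.3 to 0.875 m from the base axis. Payload 6.4 kg.
Tool frame: the origin (TCP) lies midway between the tips of the shut fingers; the grasp point (between the pads) lies 19 mm behind it; z points along the fingers, y is the line along which they close (so a half turn about z gives the same grasp; the last joint's range is limited). The gripper opens to 85 mm and grips with 20 to 120 N. Pads are 22 mm wide; open, the fingers measure 114 mm over their backs; the gripper's body (76 mm by 85 mm) begins 54 mm behind the grasp point. The pads swing forward as they close: fully open they stand 13 mm farther back than shut.
Start: joints at [-1.346, 0.181, 1.607, -0, 1.354, -0.206], TCP at [0.24, -0.522, 0.231] pointing down, gripper open.
Joint ranges: [-2.99, 2.99], [-0.89, 2.07], [0.3, 2.58], [-1.14, 4.28], [0, 2.63], [-3.12, 3.12]. Speed limits (rad/s): [2.57, 2.57, 3.01, 3.14, 3.14, 3.14].

## Interface

Orientations are given as a unit quaternion [w, x, y, z].
In Python, from bench import ctrl gives the robot as it stands. The module is installed in compiled form; this text tells all that it offers.
- The arm moves only by the tool move_arm, never from a script. Its argument "plan" is one flat list of numbers, 6 for each row, row after row: the shift along the world's x, y, z in units of 50 mm (1.0 is 50 mm), then the turn, a rotation vector about the world's x, y, z in rad. A call has 1 to 10 rows; each row is the pose to reach, as a shift and turn from the pose commanded when the call began; what a row does not reach only later rows make up. A row lasts 1/8 s, in which the tool goes at most 62.5 mm and 10.7 degrees, less where a joint would pass 70% of its speed; a pose out of reach is approached as far as the arm can. A call with a gripper value outside its range is refused whole. "grip" is the finger opening in mm, from 0 to 85.4, set as the call begins (left out, the last holds). The fingers move at their own pace and stop on an object; the grip force is fixed at half the most. Time passes only in rows, so rows that repeat a pose let the fingers close. It gives the time, the measured TCP pose, the force, the opening and the grip force at its end, in the units of the state.
- ctrl.get_obs(): the state, without advancing time (a new reading comes with each control period).
- ctrl.camera(name): name is "scene" or "top"; returns a dict with "pixels" (400x640x3 uint8, red, green, blue), "fx", "fy", "cx", "cy" (pixels), "origin" and "attitude" of the camera in the world. Camera axes: x right, y down, z forward; pixel columns grow to the right and rows downward; lengths in m; the calibration is good to about 2 mm. A picture is of the moment at which its call begins. There is no depth.
- ctrl.hand_in(): hands the job in; it is judged then, once.
The state is a dict: "time_s": time; "q": joint angles; "dq": joint speeds; "joint_efforts": joint torques, N m; "eef_pos": TCP position; "eef_rot": TCP orientation; "wrist_force": force on the tool from outside, world axes, zero at the start; "torque": the same for the moment, N m; "opening": opening from 0.0 (shut) to 1.0 (fully open); "grasp_force": force on a finger pad.
Only numpy, scipy, OpenCV 4.12 (cv2) and the standard library are available. Lean on these libraries where they do the work, as an engineer would, in place of code of your own. Each camera call takes 0.05 s, during which the arm holds its last target. There are 200 camera calls.

## Task

Put the four laundry bottles on the counter shelf, one to each black drip tray, lined up by height: the shortest next to the white pay box, so that its coin slot stays easy to reach, rising to the tallest at the far end. Set each bottle down gently, upright and flat on the floor of its tray, drop or knock over none, and do not push the green carton out of its place.

Things in the scene. Friction and masses are not known exactly. Their poses are not given: they have to be found in the camera images.
- blue_bottle_mid (a point): Round laundry-product bottle, tallest: blue with white label and white cap. 184 mm tall, body 68 mm across, standing upright; this point is on its axis half-way up, 92 mm above its underside. Its screw cap on top is 36 mm across and 24 mm high, a good place to hold it; the neck under the cap is 25 mm across and 14 mm high, then the shoulder widens to the body. About 550 g, more or less with the filling.
- white_bottle_mid (a point): Round laundry-product bottle, second tallest: white with grey label and red cap. 156 mm tall, body 62 mm across, standing upright; this point is on its axis half-way up, 78 mm above its underside. Its screw cap on top is 34 mm across and 24 mm high, a good place to hold it; the neck under the cap is 25 mm across and 14 mm high, then the shoulder widens to the body. About 380 g, more or less with the filling.
- green_bottle_mid (a point): Round laundry-product bottle, third: green with white label and black cap. 128 mm tall, body 56 mm across, standing upright; this point is on its axis half-way up, 64 mm above its underside. Its screw cap on top is 32 mm across and 24 mm high, a good place to hold it; the neck under the cap is 25 mm across and 14 mm high, then the shoulder widens to the body. About 250 g, more or less with the filling.
- orange_bottle_mid (a point): Round laundry-product bottle, shortest: orange with white label and yellow cap. 100 mm tall, body 48 mm across, standing upright; this point is on its axis half-way up, 50 mm above its underside. Its screw cap on top is 30 mm across and 24 mm high, a good place to hold it; the neck under the cap is 25 mm across and 14 mm high, then the shoulder widens to the body. About 140 g, more or less with the filling.
- bay0: Black drip tray 0 of a straight row of four (0 to 3 in order), 96 mm apart, on the white counter shelf. 108 mm (its x, away from the robot) by 91 mm (its y, along the row), 103 x 86 inside; origin at the centre of its underside, its floor 3 mm and rim 9 mm above that. Steel wire dividers, 50 mm above the origin, part the trays and close both ends; a wire fence runs 32 mm up along the far side.
- bay1: Black drip tray 1 of a straight row of four (0 to 3 in order), 96 mm apart, on the white counter shelf. 108 mm (its x, away from the robot) by 91 mm (its y, along the row), 103 x 86 inside; origin at the centre of its underside, its floor 3 mm and rim 9 mm above that. Steel wire dividers, 50 mm above the origin, part the trays and close both ends; a wire fence runs 32 mm up along the far side.
- bay2: Black drip tray 2 of a straight row of four (0 to 3 in order), 96 mm apart, on the white counter shelf. 108 mm (its x, away from the robot) by 91 mm (its y, along the row), 103 x 86 inside; origin at the centre of its underside, its floor 3 mm and rim 9 mm above that. Steel wire dividers, 50 mm above the origin, part the trays and close both ends; a wire fence runs 32 mm up along the far side.
- bay3: Black drip tray 3 of a straight row of four (0 to 3 in order), 96 mm apart, on the white counter shelf. 108 mm (its x, away from the robot) by 91 mm (its y, along the row), 103 x 86 inside; origin at the centre of its underside, its floor 3 mm and rim 9 mm above that. Steel wire dividers, 50 mm above the origin, part the trays and close both ends; a wire fence runs 32 mm up along the far side.
- paybox: White steel pay box, 100 x 100 mm and 112 mm high, with a yellow disc and a coin slot on its top, on a 120 mm square dark foot; fixed to the table beyond one end of the shelf, 146 mm from the centre of the nearest tray. Origin at the centre of its underside.
- carton: Green closed carton of dryer sheets with a white band, 70 x 110 mm and 85 mm high, loose on the table beyond the other end of the shelf. Origin at the centre of its underside.
Not all that is in view belongs to the job. Leave any pink look-alike of the part that bears white_bottle_mid alone.

How it is judged:
By the outcome, as a careful person would: the job done as asked, in the order asked, and still so for the second after the job is handed in, with the robot touching nothing.
It also fails if it takes over 104 s, if anything falls off the work surface, if the arm or the gripper's body presses on something with over 40 N, if the wrist force passes 120 N, or if a joint passes its speed limit or range.

## Working session

There is one attempt and no reset: what is moved stays moved. The work goes in short steps, Python scripts to look and compute and a tool call to move; the robot and the scene stay as the last step left them, time stands still between calls to the robot, and variables do not carry over. Pictures are saved under pics/ and viewed, at most 14 in all, crops included, and the job is handed in when it is done.

Besides the shell and the picture viewer there is one more tool, called after "Emit:" by a JSON object that holds its "method" and its "body", one argument or row to a line. move_arm: Moves the arm, as the interface text tells. Its arguments: {"type":"object","properties":{"plan":{"type":"array"},"grip":{"type":"number"}},"required":["plan"]}

```bash
mkdir -p pics; cat > h.py <<'E'
from bench import ctrl
import cv2, numpy as np
from scipy.spatial.transform import Rotation as R
def cam(n):
    c=ctrl.camera(n); return c
def rot(c):
    a=np.array(c["attitude"],float)
    return a if a.shape==(3,3) else R.from_quat(a,scalar_first=True).as_matrix()
def ray(c,u,v,z):
    d=rot(c)@np.array([(u-c["cx"])/c["fx"],(v-c["cy"])/c["fy"],1]); o=np.array(c["origin"])
    return o+d*(z-o[2])/d[2]
def proj(c,p):
    q=rot(c).T@(np.array(p)-c["origin"]); return np.array([c["fx"]*q[0]/q[2]+c["cx"],c["fy"]*q[1]/q[2]+c["cy"]])
def save(c,f): cv2.imwrite("pics/"+f,c["pixels"][:,:,::-1])
E
python3 - <<'E'
from h import *
for n in("scene","top"):
    c=cam(n); save(c,n+"0.png"); print({k:c[k] for k in c if k!="pixels"})
print(ctrl.get_obs())
E
```

```text
{'fx': 493.56233136745163, 'fy': 493.56233136745163, 'cx': 322.26348360184977, 'cy': 206.5339192822291, 'origin': array([1.14434777, 0.0119639 , 1.04185961]), 'attitude': array([-0.21259787,  0.67906874,  0.67164001, -0.20631892])}
{'fx': 382.6988205473092, 'fy': 382.6988205473092, 'cx': 327.2753780679267, 'cy': 198.72087299255648, 'origin': array([0.45894663, 0.0151474 , 0.93504195]), 'attitude': array([ 0.02160638, -0.69783946,  0.71587669, -0.00859117])}
{'time_s': 0.1, 'q': array([-1.34630890e+00,  1.81503092e-01,  1.60790473e+00, -4.87075527e-05,
        1.35381753e+00, -2.06300458e-01]), 'dq': array([-1.52559884e-03, -1.09888666e-03, -3.10896806e-03, -1.03094731e-03,
       -8.16715582e-04,  8.80763029e-05]), 'joint_efforts': array([-2.93019521e-04, -4.45879340e+01, -3.52241707e+01, -3.77502092e-04,
        4.10179564e-03,  3.66894926e-05]), 'eef_pos': array([ 0.2399989 , -0.52196143,  0.2304554 ]), 'eef_rot': array([-8.16100194e-04,  9.76890822e-01,  2.13737352e-01, -3.12008298e-05]), 'wrist_force': array([ 0.04517993, -0.10751547,  0.26449832]), 'torque': array([ 0.0257327 , -0.05306141,  0.01238694]), 'grasp_force': 0.0, 'opening': 1.0023674643251044}
```

View pics/scene0.png

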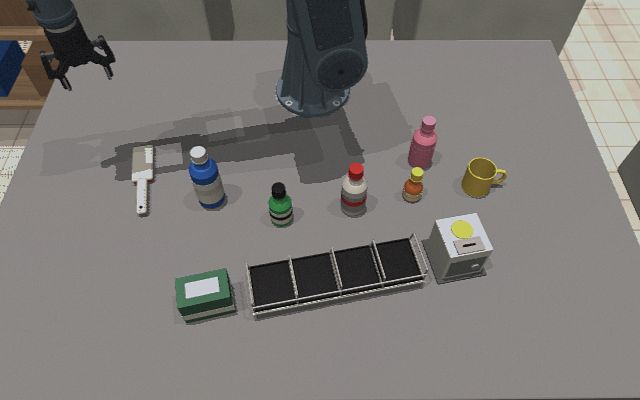

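View pics/top0.png

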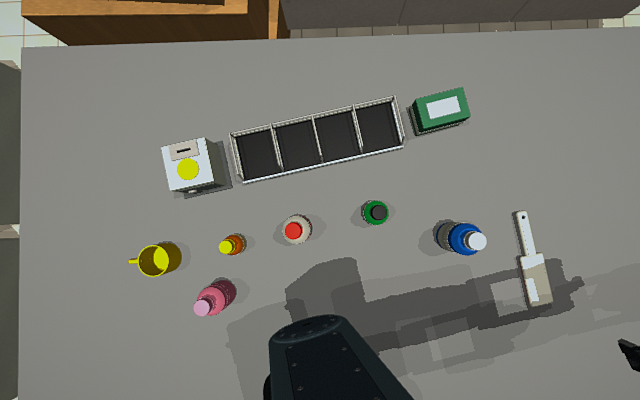

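The top view shows caps at about yellow (227,247), red (292,230), black (378,213) and white (476,241). The tray row runs (250,155) to (380,125), with the pay box on the left (187,165) and the carton on the right (440,110). The pink look-alike is at (215,298).

```bash
cat > m.py <<'E'
from h import *
def blob(c,seed,f,r=22):
    p=c["pixels"].astype(int); m=f(p[...,0],p[...,1],p[...,2]).astype(np.uint8)
    w=np.zeros_like(m); cv2.circle(w,seed,r,1,-1); m&=w
    n,l,s,ce=cv2.connectedComponentsWithStats(m); i=1+np.argmax(s[1:,4]); return ce[i],s[i]
def tri(cs,uvs):
    A=np.zeros((3,3));b=np.zeros(3)
    for c,(u,v) in zip(cs,uvs):
        d=rot(c)@np.array([(u-c["cx"])/c["fx"],(v-c["cy"])/c["fy"],1]);d/=np.linalg.norm(d)
        P=np.eye(3)-np.outer(d,d);A+=P;b+=P@c["origin"]
    return np.linalg.solve(A,b)
F=dict(yellow=lambda r,g,b:(r>150)&(g>130)&(b<80),red=lambda r,g,b:(r>130)&(g<60)&(b<60),
 black=lambda r,g,b:(np.maximum(np.maximum(r,g),b)<60),white=lambda r,g,b:(np.minimum(np.minimum(r,g),b)>150))
E
python3 - <<'E'
from m import *
t,s=cam("top"),cam("scene")
for k,a,b,h in(("yellow",(227,247),(417,175),.1),("red",(292,230),(356,171),.156),("black",(379,213),(279,190),.128),("white",(477,241),(199,155),.184)):
    A,sa=blob(t,a,F[k],14);B,sb=blob(s,b,F[k],14)
    print(k,A,sa,B,sb,tri([t,s],[A,B]).round(4),ray(t,*A,h-.006).round(4),ray(s,*B,h-.011).round(4))
for i,(a,b) in enumerate((((254,155),(398,262)),((296,147),(357,268)),((337,137),(315,276)),((379,126),(270,284)))):
    f=lambda r,g,b:(np.maximum(np.maximum(r,g),b)<50)
    A,sa=blob(t,a,f,40);B,sb=blob(s,b,f,40)
    print(i,A,sa,B,sb,tri([t,s],[A,B]).round(4),ray(t,*A,.02)[:2].round(4),ray(s,*B,.02)[:2].round(4))
a=t["pixels"][85:195,155:475];b=s["pixels"][210:320,170:490]
cv2.imwrite("pics/crop.png",cv2.resize(np.vstack([a,b])[:,:,::-1],None,fx=2.5,fy=2.5,interpolation=cv2.INTER_CUBIC))
E
```

```text
yellow [225.02836879 246.85815603] [219 240  13  14 141] [412.75 173.5 ] [412 172   3   4   4] [0.3952 0.2532 0.0922] [0.395  0.2577 0.094 ] [0.394 0.249 0.089]
red [292.61576355 230.4679803 ] [285 222  17  17 203] [355.80530973 168.04424779] [349 163  14  11 113] [0.4296 0.1021 0.1558] [0.4294 0.1019 0.15  ] [0.4208 0.1041 0.145 ]
black [377.85454545 211.        ] [370 205  17  15 110] [278.195 190.895] [272 183  14  17 200] [ 0.4651 -0.077   0.1176] [ 0.4651 -0.0768  0.122 ] [ 0.4647 -0.0768  0.117 ]
white [477.49808429 240.83908046] [469 232  18  18 261] [197.21276596 151.46099291] [190 146  15  12 141] [ 0.4021 -0.2594  0.1857] [ 0.4014 -0.2631  0.178 ] [ 0.3913 -0.2625  0.173 ]
0 [257.0387985  154.50312891] [ 234  129   49   52 1598] [397.46364347 259.03909304] [ 376  238   45   43 1279] [0.6059 0.1952 0.042 ] [0.6095 0.1983] [0.5938 0.2006]
1 [296.03425656 142.00218659] [ 272  120   49   52 1372] [356.14110871 266.74298056] [ 334  246   46   43 1389] [0.6306 0.1    0.0537] [0.6371 0.1034] [0.6131 0.1027]
2 [336.06301824 131.20232172] [ 314  109   48   54 1206] [313.76415723 274.68620919] [ 292  253   46   45 1501] [0.652  0.0057 0.0589] [0.6606 0.0062] [0.6325 0.0044]
3 [377.48135116 124.65657987] [ 355  101   46   53 1421] [271.31408629 282.56218274] [ 248  260   47   46 1576] [ 0.6663 -0.0895  0.051 ] [ 0.6735 -0.0938] [ 0.6513 -0.092 ]
```

View pics/crop.png

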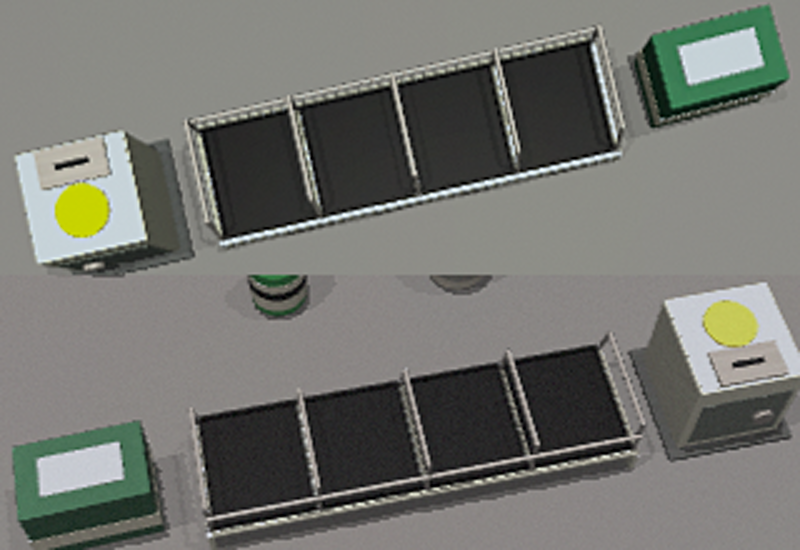

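```bash
python3 - <<'E'
from m import *
t,s=cam("top"),cam("scene")
T=lambda x,y:(155+x/2.5-.3,85+y/2.5-.3); S=lambda x,y:(170+x/2.5-.3,210+(y-275)/2.5-.3)
for n,a,b in(("t3 near carton",(609,151),(203,416)),("t0 near pay",(222,234),(613,348)),("t0 far pay",(205,128),(630,432)),("t3 far carton",(592,44),(213,512)),("carton top far carton-side",(770,8),(18,528)),("carton top near paybox side",(660,112),(142,423)),("yel disc",(82,210),(731,323))):
    print(n,tri([t,s],[T(*a),S(*b)]).round(4))
print(F)
A,sa=blob(t,(227,247),F["yellow"],14)
for n,(x,y) in dict(shelfnear_pay=(222,242),shelfnear_car=(620,157)).items(): print(n,[ray(t,*T(x,y),z)[:2].round(4) for z in(0,.02,.04)])
for n,(x,y) in dict(shelffar_car=(210,538),shelffar_pay=(636,463)).items(): print(n,[ray(s,*S(x,y),z)[:2].round(4) for z in(0,.02,.04)])
B,sb=blob(s,(417,175),lambda r,g,b:(r>150)&(g>130)&(b<100),14);print(B,sb,tri([t,s],[A,B]))
E
```

```text
t3 near carton [ 0.6191 -0.1385  0.0394]
t0 near pay [0.551  0.2359 0.0375]
t0 far pay [0.6483 0.241  0.0567]
t3 far carton [ 0.7176 -0.1228  0.0516]
carton top far carton-side [ 0.7393 -0.281   0.0733]
carton top near paybox side [ 0.6462 -0.182   0.0782]
yel disc [0.5679 0.3345 0.1093]
{'yellow': <function <lambda> at 0x7ff36e170900>, 'red': <function <lambda> at 0x7ff36e170ea0>, 'black': <function <lambda> at 0x7ff36e170f40>, 'white': <function <lambda> at 0x7ff36e170fe0>}
shelfnear_pay [array([0.5469, 0.2369]), array([0.545 , 0.2322]), array([0.5431, 0.2274])]
shelfnear_car [array([ 0.6199, -0.1561]), array([ 0.6165, -0.1524]), array([ 0.6131, -0.1488])]
shelffar_car [array([ 0.7202, -0.1295]), array([ 0.7283, -0.1268]), array([ 0.7365, -0.1241])]
shelffar_pay [array([0.6512, 0.2592]), array([0.6606, 0.2545]), array([0.6701, 0.2497])]
[417.06976744 171.25581395] [412 167  12   9  86] [0.39532745 0.25700829 0.09915144]
```

```bash
python3 - <<'E'
from m import *
t=cam("top")
p=t["pixels"].astype(int).max(2)
for th in(55,65):
    m=((p<th)).astype(np.uint8); w=np.zeros_like(m)
    cv2.fillPoly(w,[np.array([(229,132),(396,96),(406,150),(243,184)])],1); m=cv2.morphologyEx(m&w,cv2.MORPH_OPEN,np.ones((2,2)))
    m=cv2.morphologyEx(m,cv2.MORPH_OPEN,np.ones((5,5)))
    v,u=np.nonzero(m)
    for z in(.035,.039):
        P=np.array([ray(t,a,b,z)[:2] for a,b in zip(u,v)],np.float32)
        r=cv2.minAreaRect(P*1000);print(th,z,r)
for n,(a,b) in dict(pink=(203,307)).items(): print(n,ray(t,a,b,.15))
# red disc etc: bottle base check: orange body
E
```

```text
55 0.035 ((633.6463012695312, 49.49076843261719), (107.88810729980469, 378.1903991699219), 11.326231002807617)
55 0.039 ((632.8699340820312, 49.33815002441406), (107.40859985351562, 376.5096435546875), 11.32619571685791)
65 0.035 ((633.6160278320312, 49.37904357910156), (108.28900146484375, 378.3424377441406), 11.244982719421387)
65 0.039 ((632.8396606445312, 49.226898193359375), (107.80775451660156, 376.66107177734375), 11.244985580444336)
pink [0.27806828 0.28841343 0.15      ]
```

Emit:
{"method": "move_arm", "body": {
  "plan": [0,0,1,0,0,0,0.4,1.0,2,0,0,0,0.8,2.0,2,0,0,0,1.2,3.1,2,0,0,0,1.6,4.2,2,0,0,0,2.0,5.3,2,0,0,0,2.4,6.4,2,0,0,0,2.8,7.5,2,0,0,0,3.2,8.6,2,0,0,0,3.2,9.7,2,0,0,0]
}}

```text
time_s: 1.6
eef_pos: [0.4006, -0.0355, 0.3314]
eef_rot: [0.0, 0.977, 0.214, 0.0]
wrist_force: [1.0, 0.2, -0.4]
opening: 1.001
grasp_force: 0.0
```

```bash
python3 - <<'E'
from m import *
t,s=cam("top"),cam("scene")
save(s,"s1.png")
T=lambda x,y:(155+x/2.5-.3,85+y/2.5-.3); S=lambda x,y:(170+x/2.5-.3,210+(y-275)/2.5-.3)
for q in((222,234),(609,151),(205,128),(592,44)): print("top",ray(t,*T(*q),.037)[:2].round(4))
for q in((613,348),(203,416)): print("scene near",ray(s,*S(*q),.037)[:2].round(4))
u=[T(*q) for q in((222,234),(609,151),(592,44),(205,128))]
b=np.vstack([t["pixels"][95:190,225:410]]);cv2.imwrite("pics/c2.png",cv2.resize(b[:,:,::-1],None,fx=4.3,fy=4.3,interpolation=cv2.INTER_CUBIC))
for n in(0,): 
  for y in(112,120,128,136,144,152,160,168): print(y,(t["pixels"][y,226:408].max(1)<65).astype(int).tolist().__str__().replace(", ",""))
E
```

```text
top [0.551 0.228]
top [ 0.6195 -0.1392]
top [0.6525 0.2427]
top [ 0.722  -0.1265]
scene near [0.5496 0.2441]
scene near [ 0.6179 -0.1386]
112 [00000000000000000000000000000000000000000000000000000000000000000000000000000000000000000000000000000000000000000000111111111000001111111111111111111111111111111111111000000000000000]
120 [00000000000000000000000000000000000000000000000000000000000000000000000000000000111111000111111111111111111111111111111111111110000011111111111111111111111111111111111110000000000000]
128 [00000000000000000000000000000000000000000000001111111111111111111111111111111111111111100011111111111111111111111111111111111111100000111111111111111111111111111111111111100000000000]
136 [00000011000111111111111111111111111111111111110000011111111111111111111111111111111111111000111111111111111111111111111111111111111000001111111111111111111111111111111111111000000000]
144 [00000000000111111111111111111111111111111111111000001111111111111111111111111111111111111110001111111111111111111111111111111111111110000111111111111111111111111111111111111111000000]
152 [00000000000001111111111111111111111111111111111110000011111111111111111111111111111111111111100111111111111111111111111111111111111111100111111100000000000001110000000000000000000000]
160 [00000000000000111111111111111111111111111111111111100000111111111111111111111111111111111111111101111111111100000000000000010000000000000000000000000000000000000000000000000000000000]
168 [00000000000000001111111111111111111111111111111111111110001111111111111110000000000000001100000000000000000000000000000000000000000000000000000000000000000000000000000000000000000000]
```

View pics/c2.png

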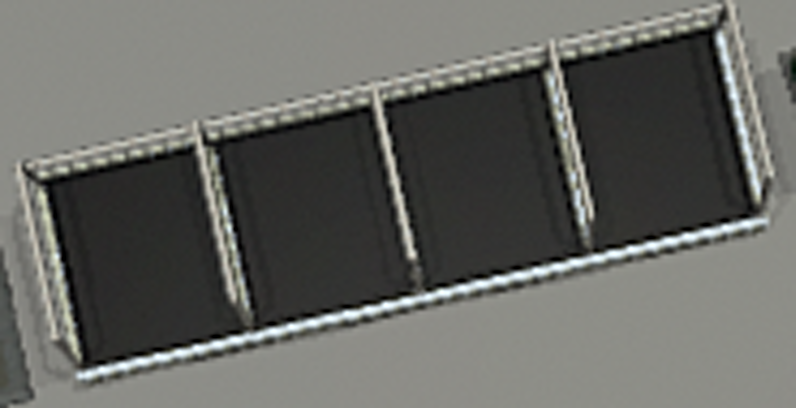

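The top close-up shows the inner tray floor corners. They give a row centre of about (0.636, 0.051), a yaw of 10.6° and a floor height of about 0.036. Now moving above the orange bottle.

Emit:
{"method": "move_arm", "body": {
  "plan": [0,0.8,0,0,0,0,0,1.7,0,0,0,0,-0.1,2.7,-0.2,0,0,0,-0.1,3.7,-0.8,0,0,0,-0.1,4.7,-1.5,0,0,0,-0.1,5.4,-2.2,0,0,0,-0.1,5.8,-2.8,0,0,0,-0.1,5.9,-3.2,0,0,0,-0.1,5.9,-3.2,0,0,0]
}}

```text
time_s: 2.82
eef_pos: [0.3942, 0.2569, 0.1697]
eef_rot: [0.0, 0.977, 0.214, -0.002]
wrist_force: [0.2, -0.8, 1.0]
opening: 1.001
grasp_force: 0.0
```

```bash
python3 - <<'E'
from m import *
t,s=cam("top"),cam("scene")
a=t["pixels"][180:320,150:310];b=s["pixels"][90:230,340:500]
cv2.imwrite("pics/o1.png",cv2.resize(np.hstack([a,b])[:,:,::-1],None,fx=2.5,fy=2.5,interpolation=cv2.INTER_CUBIC));o=ctrl.get_obs();print(o["eef_pos"],o["q"])
E
```

```text
[0.39579485 0.25705485 0.17190858] [ 3.23876904e-01  1.17786138e-02  1.91790332e+00 -2.31810523e-04
  1.21137260e+00  1.46452642e+00]
```

View pics/o1.png

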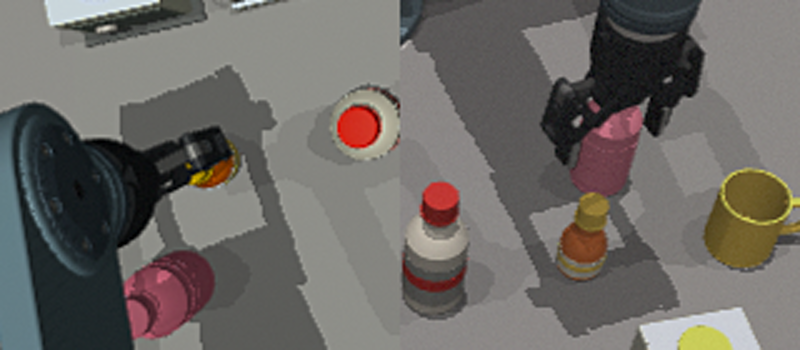

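The gripper stands above the orange cap: in the scene crop the fingers are at about (630,120) over the cap at (593,212). Pink is clear behind it. Descending and gripping.

Emit:
{"method": "move_arm", "body": {
  "plan": [0,0,-0.5,0,0,0,0,0,-1.0,0,0,0,0,0,-1.4,0,0,0,0,0,-1.7,0,0,0,0,0,-1.9,0,0,0,0,0,-2.0,0,0,0,0,0,-2.0,0,0,0]
}}

```text
time_s: 3.8
eef_pos: [0.3953, 0.2575, 0.0714]
eef_rot: [0.0, 0.977, 0.214, 0.0]
wrist_force: [0.2, 0.1, -0.1]
opening: 1.0
grasp_force: 0.0
```

Emit:
{"method": "move_arm", "body": {
  "plan": [0,0,0,0,0,0,0,0,0,0,0,0,0,0,0,0,0,0,0,0,0,0,0,0,0,0,0,0,0,0,0,0,0,0,0,0,0,0,0,0,0,0,0,0,0,0,0,0],
  "grip": 10
}}

```text
time_s: 4.8
eef_pos: [0.3956, 0.2576, 0.0717]
eef_rot: [0.0, 0.977, 0.214, 0.0]
wrist_force: [0.0, -1.3, 5.6]
opening: 0.331
grasp_force: 59.0
```

Emit:
{"method": "move_arm", "body": {
  "plan": [0,0,0.2,0,0,0,0,0,0.7,0,0,0,0,0,1.4,0,0,0,0.2,-0.1,2.1,0,0,0,0.7,-0.2,2.5,0,0,0,1.4,-0.4,2.6,0,0,0,2.1,-0.6,2.6,0,0,0,2.8,-0.8,2.6,0,0,0,3.4,-1.0,2.6,0,0,0,3.9,-1.2,2.6,0,0,0]
}}

```text
time_s: 6.05
eef_pos: [0.5908, 0.1971, 0.201]
eef_rot: [-0.0, 0.977, 0.214, -0.001]
wrist_force: [-0.2, 0.9, -1.5]
opening: 0.331
grasp_force: 59.3
```

Emit:
{"method": "move_arm", "body": {
  "plan": [0.2,-0.1,0,0,0,0,0.35,-0.1,0,0,0,0,0.39,-0.11,0,0,0,0,0.39,-0.11,0,0,0,0]
}}

```text
time_s: 6.55
eef_pos: [0.6091, 0.1925, 0.2013]
eef_rot: [-0.0, 0.977, 0.214, -0.0]
wrist_force: [0.5, 0.0, -1.7]
opening: 0.331
grasp_force: 59.2
```

```bash
python3 - <<'E'
from m import *
t,s=cam("top"),cam("scene")
a=t["pixels"][80:220,170:330];b=s["pixels"][150:290,310:470]
cv2.imwrite("pics/o2.png",cv2.resize(np.hstack([a,b])[:,:,::-1],None,fx=2.5,fy=2.5,interpolation=cv2.INTER_CUBIC));o=ctrl.get_obs();print(o["eef_pos"],o["grasp_force"],o["wrist_force"])
for z in (.036,): 
  for i in range(5):
    c=np.array([.636,.051])+(.192-.096*i)*np.array([-.184,.983]); print(i,[proj(t,[*(c+k*np.array([.983,.184])),.08]).round(1) for k in(-.054,.054)])
E
```

```text
[0.60911352 0.19244334 0.20138757] 59.22005295753479 [-0.26295978  0.20123724 -0.38665839]
0 [array([238.2, 178. ]), array([228.8, 131.5])]
1 [array([279.8, 169. ]), array([270.2, 122.6])]
2 [array([321.6, 160.1]), array([311.6, 113.6])]
3 [array([363.4, 151.1]), array([353.2, 104.6])]
4 [array([405.3, 142.1]), array([394.9,  95.6])]
```

View pics/o2.png

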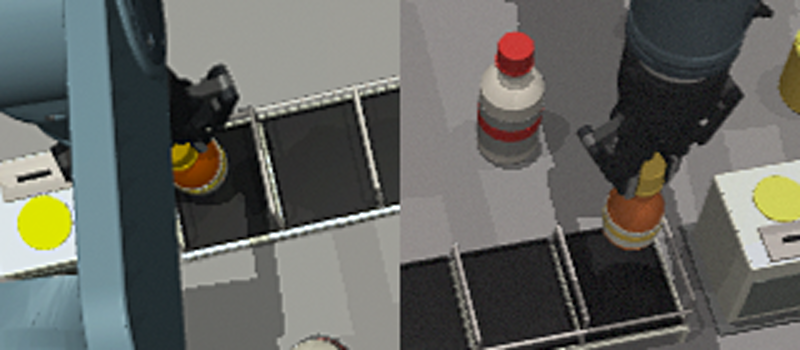

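Divider tops project where seen (far ends near pixels (270,123) and (313,115)), and the orange bottle hangs upright over the pay-box-end tray. Lowering.

Emit:
{"method": "move_arm", "body": {
  "plan": [0,0,-0.3,0,0,0,0,0,-0.7,0,0,0,0,0,-1.1,0,0,0,0,0,-1.4,0,0,0,0,0,-1.6,0,0,0,0,0,-1.68,0,0,0,0,0,-1.74,0,0,0,0,0,-1.78,0,0,0,0,0,-1.78,0,0,0]
}}

```text
time_s: 7.78
eef_pos: [0.6098, 0.1921, 0.1126]
eef_rot: [0.0, 0.977, 0.214, 0.0]
wrist_force: [-0.9, 0.0, -1.8]
opening: 0.335
grasp_force: 59.2
```

Emit:
{"method": "move_arm", "body": {
  "plan": [0,0,-0.02,0,0,0,0,0,-0.04,0,0,0,0,0,-0.06,0,0,0,0,0,-0.08,0,0,0,0,0,-0.08,0,0,0]
}}

```text
time_s: 8.4
eef_pos: [0.6096, 0.192, 0.1081]
eef_rot: [-0.0, 0.977, 0.214, -0.0]
wrist_force: [0.3, 0.4, -1.3]
opening: 0.327
grasp_force: 59.2
```

Emit:
{"method": "move_arm", "body": {
  "plan": [0,0,-0.02,0,0,0,0,0,-0.04,0,0,0,0,0,-0.06,0,0,0,0,0,-0.06,0,0,0]
}}

```text
time_s: 8.9
eef_pos: [0.6095, 0.192, 0.1051]
eef_rot: [-0.0, 0.977, 0.214, -0.0]
wrist_force: [-0.2, 0.1, -1.9]
opening: 0.333
grasp_force: 59.2
```

Emit:
{"method": "move_arm", "body": {
  "plan": [0,0,-0.03,0,0,0,0,0,-0.06,0,0,0,0,0,-0.06,0,0,0]
}}

```text
time_s: 9.28
eef_pos: [0.6106, 0.1923, 0.1048]
eef_rot: [0.0, 0.977, 0.214, 0.001]
wrist_force: [-3.4, -1.1, 11.0]
opening: 0.339
grasp_force: 60.6
```

Emit:
{"method": "move_arm", "body": {
  "plan": [0,0,-0.03,0,0,0,0,0,-0.06,0,0,0,0,0,-0.06,0,0,0]
}}

```text
time_s: 9.65
eef_pos: [0.6116, 0.1926, 0.1048]
eef_rot: [0.0, 0.977, 0.214, 0.002]
wrist_force: [-8.7, -1.9, 26.7]
opening: 0.332
grasp_force: 62.0
```

Contact. Easing off the pressure, then opening.

Emit:
{"method": "move_arm", "body": {
  "plan": [0,0,0.05,0,0,0,0,0,0.1,0,0,0,0,0,0.1,0,0,0]
}}

```text
time_s: 10.02
eef_pos: [0.6101, 0.1921, 0.1048]
eef_rot: [-0.0, 0.977, 0.214, 0.001]
wrist_force: [-1.0, -0.1, 4.6]
opening: 0.336
grasp_force: 59.7
```

Emit:
{"method": "move_arm", "body": {
  "plan": [0,0,0,0,0,0,0,0,0,0,0,0,0,0,0,0,0,0,0,0,0,0,0,0,0,0,0,0,0,0],
  "grip": 60
}}

```text
time_s: 10.65
eef_pos: [0.6096, 0.192, 0.1042]
eef_rot: [-0.0, 0.977, 0.214, -0.0]
wrist_force: [-0.1, -0.1, 0.3]
opening: 0.705
grasp_force: 0.0
```

Emit:
{"method": "move_arm", "body": {
  "plan": [0,0,0.2,0,0,0,0,0,0.7,0,0,0,0,0,1.4,0,0,0,0,-0.1,2.2,0,0,0,0,-0.3,2.6,0,0,0,-0.2,-1.0,2.6,0,0,0,-0.6,-2.0,2.6,0,0,0,-1.2,-3.0,2.6,0,0,0,-1.8,-4.0,2.6,0,0,0,-2.4,-5.0,2.6,0,0,0],
  "grip": 85
}}

```text
time_s: 11.9
eef_pos: [0.4881, -0.0596, 0.234]
eef_rot: [0.0, 0.977, 0.214, -0.0]
wrist_force: [0.3, 0.0, -0.4]
opening: 0.997
grasp_force: 0.0
```

Emit:
{"method": "move_arm", "body": {
  "plan": [-0.3,-0.2,0,0,0,0,-0.49,-0.39,0,0,0,0,-0.49,-0.39,0,0,0,0,-0.49,-0.39,-0.5,0,0,0,-0.49,-0.39,-1.1,0,0,0,-0.49,-0.39,-1.7,0,0,0,-0.49,-0.39,-2.2,0,0,0,-0.49,-0.39,-2.5,0,0,0,-0.49,-0.39,-2.7,0,0,0,-0.49,-0.39,-2.7,0,0,0]
}}

```text
time_s: 13.15
eef_pos: [0.4652, -0.0772, 0.099]
eef_rot: [-0.0, 0.977, 0.214, -0.0]
wrist_force: [-0.2, 0.0, 0.6]
opening: 0.997
grasp_force: 0.0
```

Emit:
{"method": "move_arm", "body": {
  "plan": [0,0,0,0,0,0,0,0,0,0,0,0,0,0,0,0,0,0,0,0,0,0,0,0,0,0,0,0,0,0,0,0,0,0,0,0,0,0,0,0,0,0,0,0,0,0,0,0],
  "grip": 10
}}

```text
time_s: 14.15
eef_pos: [0.4656, -0.0776, 0.1]
eef_rot: [0.0, 0.977, 0.214, 0.0]
wrist_force: [-1.1, 1.8, 5.4]
opening: 0.352
grasp_force: 59.0
```

```bash
python3 - <<'E'
from m import *
t,s=cam("top"),cam("scene")
a=t["pixels"][80:220,170:330];b=s["pixels"][150:290,260:420]
cv2.imwrite("pics/o3.png",cv2.resize(np.hstack([a,b])[:,:,::-1],None,fx=2.5,fy=2.5,interpolation=cv2.INTER_CUBIC));o=ctrl.get_obs();print(o["eef_pos"],o["grasp_force"],o["opening"])
E
```

```text
[ 0.46561124 -0.07756513  0.10005891] 59.032062292099 0.3539213712070061
```

View pics/o3.png

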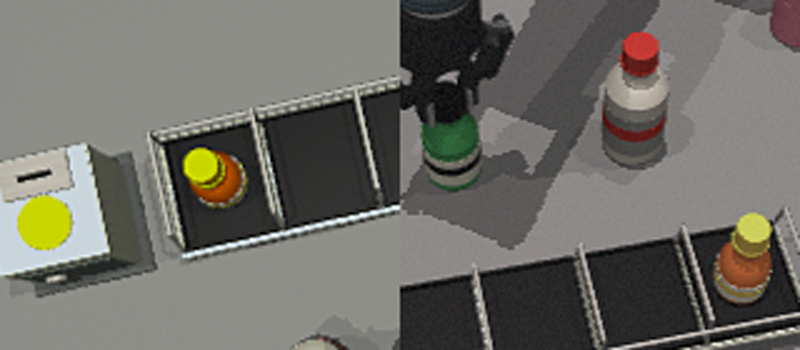

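Orange stands upright in the pay-box tray (cap at (200,165) in the left crop), and green is gripped. Carrying green to the next tray.

Emit:
{"method": "move_arm", "body": {
  "plan": [0,0,0.2,0,0,0,0,0,0.7,0,0,0,0,0,1.4,0,0,0,0.2,0.2,2.0,0,0,0,0.6,0.7,2.4,0,0,0,1.2,1.3,2.5,0,0,0,1.8,1.9,2.5,0,0,0,2.4,2.6,2.5,0,0,0,2.9,3.1,2.5,0,0,0,3.15,3.4,2.5,0,0,0]
}}

```text
time_s: 15.5
eef_pos: [0.6232, 0.094, 0.224]
eef_rot: [-0.0, 0.977, 0.214, -0.0]
wrist_force: [0.8, -0.7, -2.4]
opening: 0.353
grasp_force: 59.6
```

Emit:
{"method": "move_arm", "body": {
  "plan": [0.09,0.1,0,0,0,0,0.09,0.1,0,0,0,0,0.09,0.1,-0.3,0,0,0,0.09,0.1,-0.7,0,0,0,0.09,0.1,-1.1,0,0,0,0.09,0.1,-1.4,0,0,0,0.09,0.1,-1.6,0,0,0,0.09,0.1,-1.7,0,0,0,0.09,0.1,-1.76,0,0,0,0.09,0.1,-1.76,0,0,0]
}}

```text
time_s: 16.75
eef_pos: [0.6273, 0.0976, 0.1366]
eef_rot: [0.0, 0.977, 0.214, 0.0]
wrist_force: [-0.0, -0.0, -1.1]
opening: 0.356
grasp_force: 59.6
```

Emit:
{"method": "move_arm", "body": {
  "plan": [0,0,-0.02,0,0,0,0,0,-0.05,0,0,0,0,0,-0.08,0,0,0,0,0,-0.1,0,0,0,0,0,-0.1,0,0,0]
}}

```text
time_s: 17.38
eef_pos: [0.6279, 0.0978, 0.1331]
eef_rot: [0.0, 0.977, 0.214, 0.001]
wrist_force: [-2.9, 0.4, 7.0]
opening: 0.357
grasp_force: 60.5
```

Emit:
{"method": "move_arm", "body": {
  "plan": [0,0,0.02,0,0,0,0,0,0.02,0,0,0]
}}

```text
time_s: 17.62
eef_pos: [0.6276, 0.0976, 0.1331]
eef_rot: [0.0, 0.977, 0.214, 0.001]
wrist_force: [-1.3, 0.2, 4.9]
opening: 0.355
grasp_force: 60.2
```

Emit:
{"method": "move_arm", "body": {
  "plan": [0,0,0,0,0,0,0,0,0,0,0,0,0,0,0,0,0,0,0,0,0,0,0,0,0,0,0,0,0,0],
  "grip": 60
}}

```text
time_s: 18.25
eef_pos: [0.6271, 0.0975, 0.1322]
eef_rot: [-0.0, 0.977, 0.214, -0.0]
wrist_force: [0.7, -0.8, 0.1]
opening: 0.706
grasp_force: 0.0
```

Emit:
{"method": "move_arm", "body": {
  "plan": [0,0,0.2,0,0,0,0,0,0.7,0,0,0,0,0,1.3,0,0,0,-0.2,0,1.7,0,0,0,-0.8,0,2.0,0,0,0,-1.6,0,2.1,0,0,0,-2.4,0,2.1,0,0,0,-3.0,0,2.1,0,0,0,-3.3,0,2.1,0,0,0],
  "grip": 85
}}

```text
time_s: 19.38
eef_pos: [0.4612, 0.0976, 0.2382]
eef_rot: [0.0, 0.977, 0.214, 0.001]
wrist_force: [-0.5, 0.1, -0.3]
opening: 0.993
grasp_force: 0.0
```

Emit:
{"method": "move_arm", "body": {
  "plan": [-0.4,0.08,0,0,0,0,-0.65,0.08,0,0,0,0,-0.65,0.08,0,0,0,0,-0.65,0.08,-0.4,0,0,0,-0.65,0.08,-0.9,0,0,0,-0.65,0.08,-1.4,0,0,0,-0.65,0.08,-1.8,0,0,0,-0.65,0.08,-2.05,0,0,0,-0.65,0.08,-2.2,0,0,0,-0.65,0.08,-2.2,0,0,0]
}}

```text
time_s: 20.62
eef_pos: [0.4298, 0.1015, 0.1272]
eef_rot: [-0.0, 0.977, 0.214, -0.0]
wrist_force: [1.2, 0.3, -0.8]
opening: 0.992
grasp_force: 0.0
```

Emit:
{"method": "move_arm", "body": {
  "plan": [0,0,0,0,0,0,0,0,0,0,0,0,0,0,0,0,0,0,0,0,0,0,0,0,0,0,0,0,0,0,0,0,0,0,0,0,0,0,0,0,0,0,0,0,0,0,0,0],
  "grip": 10
}}

```text
time_s: 21.62
eef_pos: [0.4301, 0.1017, 0.128]
eef_rot: [0.0, 0.977, 0.214, 0.001]
wrist_force: [-0.9, 1.5, 6.1]
opening: 0.379
grasp_force: 59.3
```

```bash
python3 - <<'E'
from m import *
t,s=cam("top"),cam("scene")
a=t["pixels"][80:220,210:370];b=s["pixels"][150:290,260:420]
cv2.imwrite("pics/o4.png",cv2.resize(np.hstack([a,b])[:,:,::-1],None,fx=2.5,fy=2.5,interpolation=cv2.INTER_CUBIC));o=ctrl.get_obs();print(o["eef_pos"],o["grasp_force"],o["opening"])
E
```

```text
[0.43012634 0.10166691 0.12798927] 59.27507758140564 0.3783139462252939
```

View pics/o4.png

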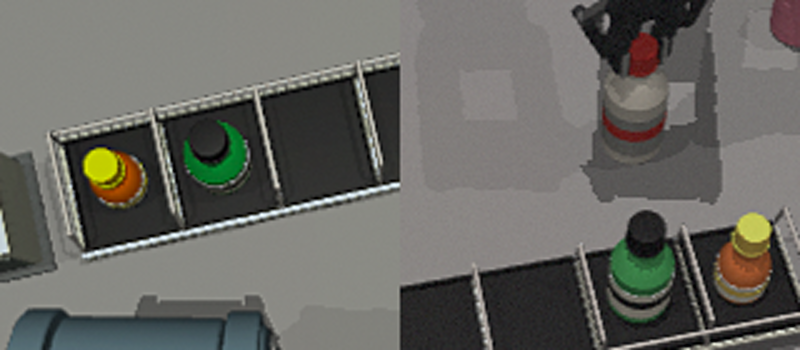

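Green is upright in tray two (cap (207,140)), and the white bottle is gripped by its red cap. Carrying it to tray three.

Emit:
{"method": "move_arm", "body": {
  "plan": [0,0,0.2,0,0,0,0,0,0.7,0,0,0,0,-0.2,1.4,0,0,0,0.1,-0.7,2.0,0,0,0,0.5,-1.3,2.4,0,0,0,1.1,-1.8,2.5,0,0,0,1.9,-1.96,2.5,0,0,0,2.7,-1.96,2.5,0,0,0,3.4,-1.96,2.5,0,0,0,4.0,-1.96,2.5,0,0,0]
}}

```text
time_s: 22.98
eef_pos: [0.6303, 0.0034, 0.2515]
eef_rot: [-0.0, 0.977, 0.214, -0.001]
wrist_force: [-0.5, -0.1, -2.8]
opening: 0.378
grasp_force: 60.3
```

Emit:
{"method": "move_arm", "body": {
  "plan": [0.25,0,0,0,0,0,0.31,0,0,0,0,0,0.31,0,-0.3,0,0,0,0.31,0,-0.7,0,0,0,0.31,0,-1.1,0,0,0,0.31,0,-1.4,0,0,0,0.31,0,-1.6,0,0,0,0.31,0,-1.7,0,0,0,0.31,0,-1.76,0,0,0,0.31,0,-1.76,0,0,0]
}}

```text
time_s: 24.22
eef_pos: [0.6454, 0.0035, 0.1646]
eef_rot: [0.0, 0.977, 0.214, 0.0]
wrist_force: [-0.7, 0.7, -3.4]
opening: 0.384
grasp_force: 60.4
```

Emit:
{"method": "move_arm", "body": {
  "plan": [0,0,-0.02,0,0,0,0,0,-0.05,0,0,0,0,0,-0.08,0,0,0,0,0,-0.1,0,0,0,0,0,-0.1,0,0,0]
}}

```text
time_s: 24.85
eef_pos: [0.6459, 0.0037, 0.1611]
eef_rot: [0.0, 0.977, 0.214, 0.001]
wrist_force: [-2.3, 1.5, 5.1]
opening: 0.378
grasp_force: 61.2
```

Emit:
{"method": "move_arm", "body": {
  "plan": [0,0,0.01,0,0,0,0,0,0.01,0,0,0]
}}

```text
time_s: 25.1
eef_pos: [0.6457, 0.0036, 0.1611]
eef_rot: [0.0, 0.977, 0.214, 0.001]
wrist_force: [-1.8, 0.6, 5.8]
opening: 0.382
grasp_force: 61.2
```

Emit:
{"method": "move_arm", "body": {
  "plan": [0,0,0,0,0,0,0,0,0,0,0,0,0,0,0,0,0,0,0,0,0,0,0,0,0,0,0,0,0,0],
  "grip": 60
}}

```text
time_s: 25.72
eef_pos: [0.6451, 0.0035, 0.1597]
eef_rot: [-0.0, 0.977, 0.214, -0.0]
wrist_force: [0.0, 0.3, -0.1]
opening: 0.698
grasp_force: 0.0
```

Emit:
{"method": "move_arm", "body": {
  "plan": [0,0,0.2,0,0,0,0,0,0.7,0,0,0,0,0,1.3,0,0,0,-0.2,-0.2,1.8,0,0,0,-0.7,-0.7,2.1,0,0,0,-1.3,-1.4,2.1,0,0,0,-1.9,-2.1,2.1,0,0,0,-2.5,-2.8,2.1,0,0,0,-3.1,-3.5,2.1,0,0,0,-3.7,-4.2,2.1,0,0,0],
  "grip": 85
}}

```text
time_s: 26.98
eef_pos: [0.4593, -0.2076, 0.2659]
eef_rot: [0.001, 0.977, 0.214, 0.001]
wrist_force: [0.4, -0.2, -0.2]
opening: 0.995
grasp_force: 0.0
```

```bash
python3 - <<'E'
from m import *
t,s=cam("top"),cam("scene")
a=t["pixels"][80:290,240:500];b=s["pixels"][110:320,165:425]
cv2.imwrite("pics/o5.png",cv2.resize(np.hstack([a,b])[:,:,::-1],None,fx=1.5,fy=1.5,interpolation=cv2.INTER_CUBIC));o=ctrl.get_obs();print(o["eef_pos"],o["grasp_force"],o["opening"])
E
```

```text
[ 0.45815689 -0.20944223  0.26580317] 0.0 0.9933446032634637
```

View pics/o5.png

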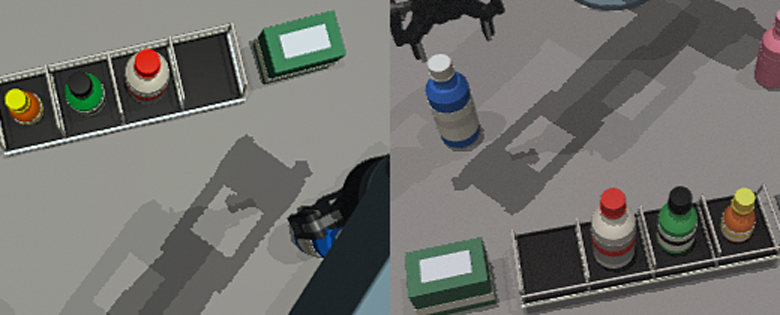

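White is upright in tray three (cap (147,62)), the carton is untouched, and blue is at (455,100) in the right crop. Picking it.

Emit:
{"method": "move_arm", "body": {
  "plan": [-0.6,-0.6,0,0,0,0,-1.0,-0.95,0,0,0,0,-1.17,-1.1,0,0,0,0,-1.17,-1.1,0,0,0,0,-1.17,-1.1,-0.5,0,0,0,-1.17,-1.1,-1.1,0,0,0,-1.17,-1.1,-1.6,0,0,0,-1.17,-1.1,-2.0,0,0,0,-1.17,-1.1,-2.19,0,0,0,-1.17,-1.1,-2.19,0,0,0]
}}

```text
time_s: 28.32
eef_pos: [0.4019, -0.2608, 0.155]
eef_rot: [-0.0, 0.977, 0.214, -0.0]
wrist_force: [0.1, -0.3, -0.2]
opening: 0.993
grasp_force: 0.0
```

Emit:
{"method": "move_arm", "body": {
  "plan": [0,0,0,0,0,0,0,0,0,0,0,0,0,0,0,0,0,0,0,0,0,0,0,0,0,0,0,0,0,0,0,0,0,0,0,0,0,0,0,0,0,0,0,0,0,0,0,0],
  "grip": 10
}}

```text
time_s: 29.32
eef_pos: [0.4019, -0.2616, 0.1562]
eef_rot: [0.0, 0.977, 0.214, 0.0]
wrist_force: [-1.3, 2.1, 5.3]
opening: 0.401
grasp_force: 59.6
```

Emit:
{"method": "move_arm", "body": {
  "plan": [0,0,0.2,0,0,0,0,0,0.6,0,0,0,0,0,1.2,0,0,0,0.1,0.1,1.8,0,0,0,0.4,0.3,2.3,0,0,0,1.0,0.7,2.5,0,0,0,1.7,1.2,2.5,0,0,0,2.5,1.7,2.5,0,0,0,3.3,2.2,2.5,0,0,0,4.0,2.7,2.5,0,0,0]
}}

```text
time_s: 30.58
eef_pos: [0.6023, -0.1253, 0.2793]
eef_rot: [-0.001, 0.977, 0.214, -0.001]
wrist_force: [-0.6, -1.5, -6.1]
opening: 0.399
grasp_force: 61.0
```

Emit:
{"method": "move_arm", "body": {
  "plan": [0.6,0.4,0,0,0,0,1.0,0.6,0,0,0,0,1.2,0.7,0,0,0,0,1.22,0.71,0,0,0,0,1.22,0.71,-0.2,0,0,0,1.22,0.71,-0.5,0,0,0,1.22,0.71,-0.7,0,0,0,1.22,0.71,-0.7,0,0,0]
}}

```text
time_s: 31.58
eef_pos: [0.6615, -0.0909, 0.2433]
eef_rot: [-0.001, 0.977, 0.214, -0.001]
wrist_force: [-0.2, 0.6, -6.4]
opening: 0.405
grasp_force: 60.8
```

```bash
python3 - <<'E'
from m import *
t,s=cam("top"),cam("scene")
a=t["pixels"][80:200,300:460];b=s["pixels"][200:320,200:360]
cv2.imwrite("pics/o6.png",cv2.resize(np.hstack([a,b])[:,:,::-1],None,fx=2.5,fy=2.5,interpolation=cv2.INTER_CUBIC));o=ctrl.get_obs();print(o["eef_pos"],o["grasp_force"],o["wrist_force"])
E
```

```text
[ 0.66263659 -0.09109709  0.24531658] 60.82455039024353 [-0.32323305 -1.3042294  -6.51935782]
```

View pics/o6.png

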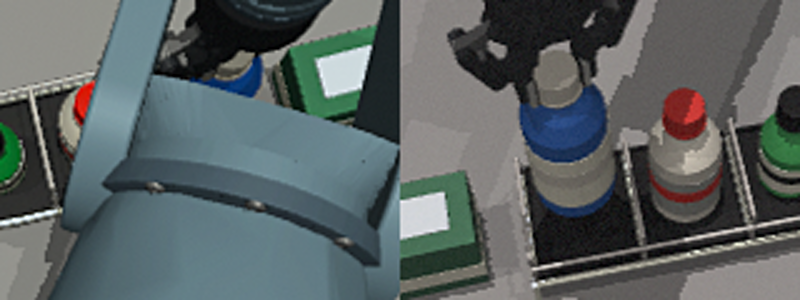

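Blue hangs upright, centred between the dividers (bottle x≈568, dividers at 522 and 628). Lowering.

Emit:
{"method": "move_arm", "body": {
  "plan": [0,0,-0.2,0,0,0,0,0,-0.4,0,0,0,0,0,-0.6,0,0,0,0,0,-0.8,0,0,0,0,0,-0.95,0,0,0,0,0,-1.03,0,0,0,0,0,-1.06,0,0,0,0,0,-1.06,0,0,0]
}}

```text
time_s: 32.67
eef_pos: [0.6628, -0.091, 0.1926]
eef_rot: [0.0, 0.977, 0.214, 0.0]
wrist_force: [0.1, 0.7, -5.4]
opening: 0.402
grasp_force: 61.1
```

Emit:
{"method": "move_arm", "body": {
  "plan": [0,0,-0.02,0,0,0,0,0,-0.05,0,0,0,0,0,-0.08,0,0,0,0,0,-0.1,0,0,0,0,0,-0.1,0,0,0]
}}

```text
time_s: 33.3
eef_pos: [0.6634, -0.0908, 0.1893]
eef_rot: [0.0, 0.977, 0.214, 0.001]
wrist_force: [-2.6, 1.9, 4.6]
opening: 0.402
grasp_force: 62.1
```

Emit:
{"method": "move_arm", "body": {
  "plan": [0,0,0,0,0,0,0,0,0,0,0,0,0,0,0,0,0,0,0,0,0,0,0,0,0,0,0,0,0,0],
  "grip": 60
}}

```text
time_s: 33.92
eef_pos: [0.6626, -0.091, 0.1872]
eef_rot: [-0.0, 0.977, 0.214, -0.0]
wrist_force: [-0.2, 0.2, 0.2]
opening: 0.704
grasp_force: 0.0
```

Emit:
{"method": "move_arm", "body": {
  "plan": [0,0,0.2,0,0,0,0,0,0.7,0,0,0,0,0,1.3,0,0,0,-0.3,-0.2,1.6,0,0,0,-0.9,-0.7,1.7,0,0,0,-1.6,-1.4,1.7,0,0,0,-2.3,-2.2,1.7,0,0,0,-3.0,-3.1,1.7,0,0,0,-3.7,-4.0,1.7,0,0,0,-4.4,-4.9,1.7,0,0,0]
}}

```text
time_s: 35.17
eef_pos: [0.4416, -0.3374, 0.2735]
eef_rot: [0.001, 0.977, 0.214, 0.0]
wrist_force: [1.5, -0.3, 0.3]
opening: 0.702
grasp_force: 0.0
```

```bash
python3 - <<'E'
from m import *
t,s=cam("top"),cam("scene")
a=t["pixels"][80:200,160:480];b=s["pixels"][190:330,170:490]
cv2.imwrite("pics/o7.png",cv2.resize(np.vstack([a,b])[:,:,::-1],None,fx=2.3,fy=2.3,interpolation=cv2.INTER_CUBIC));o=ctrl.get_obs();print(o["eef_pos"],o["opening"])
E
```

```text
[ 0.43964595 -0.34026577  0.27328836] 0.6997216866663742
```

View pics/o7.png

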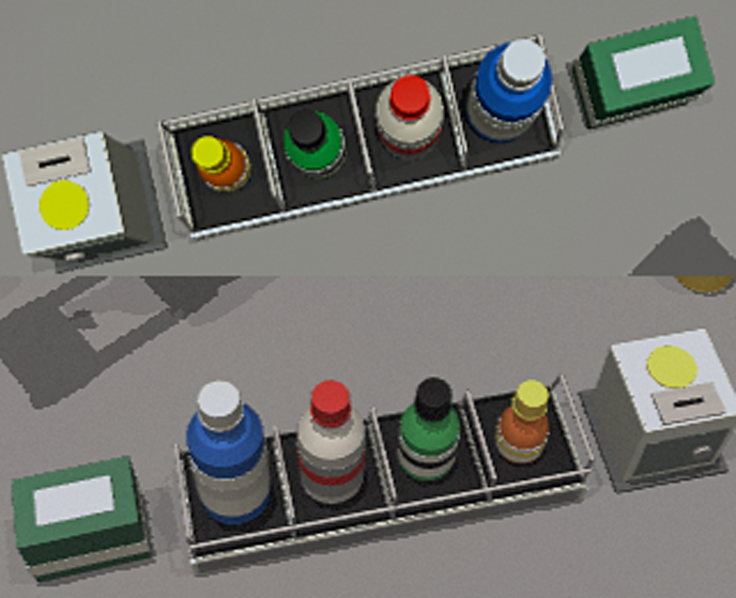

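All four bottles stand upright, one per tray: orange next to the pay box, then green, white and blue. The carton is in place and the gripper is clear, so I'm handing in.

```bash
python3 -c "
from bench import ctrl
print(ctrl.hand_in())"
```

```text
the job is handed in; nothing more can be done
None
```

Job handed in at about 35 s: orange, green, white and blue stand upright, one per tray, rising from the pay box, and the carton was not touched; the hand-in returned no verdict.

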